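Close a batch of snack tubs in the rotary lid press

ROBOT

A 6-joint arm with a two-finger parallel gripper is mounted at the origin on the work surface. World frame = base frame: x ahead of the robot, y to its left, z up, the work surface at z = 0. Lengths are in mm, angles in rad, forces in N, time in s.
With the tool pointing down it reaches from about 300 to 850 mm from the base axis. Payload 4.2 kg.
Tool frame: the origin (TCP) lies on the centre line of the jaws, within the pads' length; the fingertips stand 22 mm ahead of it and the grasp point (between the pads) lies 3 mm ahead of it; z points along the fingers, y is the line along which they close (so a half turn about z gives the same grasp; the last joint's range is limited). The gripper opens to 91 mm and grips with 3 to 60 N. Pads are 32 mm wide; open, the fingers measure 118 mm over their backs; the gripper's body (76 mm by 178 mm) begins 60 mm behind the grasp point.
Start: joints at [-1.196, 0.32, 1.565, -0, 1.257, -0.02], TCP at [221.162, -530.781, 235.976] pointing down, gripper open.
Joint ranges: [-3.11, 3.11], [-0.84, 2.01], [0.21, 2.61], [-1.34, 4.49], [0.05, 2.63], [-2.56, 2.56]. Speed limits (rad/s): [2.57, 2.57, 3.14, 3.14, 3.14, 3.14].

INTERFACE

Orientations are given as a rotation vector (axis times angle).
In Python, from rig import readout, snapshot, camera_params, manip, recognise, mark_of gives the robot as it stands.
- The arm moves only by the tool move_arm, never from a script. Its argument "motion" is one flat list of numbers, 4 for each row, row after row: the shift along the world's x, y, z in m, then the turn about the world's z in degrees. In form: [tx, ty, tz, turn, tx, ty, tz, turn, ...]. A call has 1 to 5 rows; each row shifts and turns the commanded pose from where the row before left it; what a row does not reach is not made up. A row lasts 1/10 s, in which the tool goes at most 50 mm and 8.59 degrees, less where a joint would pass 70% of its speed; a pose out of reach is approached as far as the arm can. A call is refused whole if a number of a shift passes 0.05 or a number of a turn 8.59, either way. A call with a gripper value outside its range is refused whole. "jaw" is the gripper's target within -1 to 1 (fully open at 1, half-way at 0, shut at -1), set as the call begins (left out, the last holds). The fingers move at their own pace and stop on an object; "newtons" is the grip in N (left out, the last holds). Time passes only in rows, so rows that do not move let the fingers close. It gives the time, the measured TCP pose, the force, the opening and the grip force at its end, in the units of the state.
- readout.sense(): the state, without advancing time (a new reading comes with each control period).
- snapshot(name): name is "scene" or "top" or "wrist"; returns (picture, depth): 384x512x3 uint8, red, green, blue; 384x512 float32, mm along the optical axis (not along the pixel's ray), 0 where there is no reading.
- camera_params(name): a dict with "mtx" (3x3 intrinsics, pixels), "position" and "attitude" of the camera in the world. Camera axes: x right, y up, looking along -z (the intrinsics and any distortion apply to the point x, -y, -z); pixel columns grow to the right and rows downward; lengths in mm; the calibration is good to about 2 mm. A picture is of the moment at which its call begins: read the wrist's pose just before it. camera_params takes no time and is no camera call; for the wrist camera it gives the pose at the moment of the call.
- manip.job_done(): hands the job in; it is judged then, once.
Trained networks look in the newest picture that a camera, given by its name, has taken for a name from the list of things; names that differ only in an ending like _2 or _b are one class to them, and where a whole thing is asked for, a point or a joint stands for the part that bears it (a point fixed in the world has none). Each returns a list of dicts, best first, with "conf" (0 to 1); they miss things now and then, are a little off and sometimes report something else, mostly with a low value. They report only what shows in the picture. A call takes as long as a camera call. They do not tell look-alikes from the thing itself.
- recognise(camera, label): "location" ([row, column] in pixels, amid what is visible of it).
- mark_of(camera, label): "location" ([row, column] in pixels: a listed point, or the origin of a listed thing).
The state is a dict: "clock": time; "joint_positions": joint angles; "joint_vel": joint speeds; "joint_efforts": joint torques, N m; "tool_pos": TCP position; "eef_rot": TCP orientation; "wrist_force": force on the tool from outside, world axes, zero at the start; "torque": the same for the moment, N m; "opening": opening from 0.0 (shut) to 1.0 (fully open); "finger_force": force on a finger pad.
Only numpy, scipy, OpenCV 4.12 (cv2) and the standard library are available. Lean on these libraries where they do the work, as an engineer would, in place of code of your own. Each camera call takes 0.05 s, during which the arm holds its last target. There are 200 camera calls.

TASK

Close the lids of the snack tubs that stand on the steel board in the rotary press: set every tub down in a bore of the near mould, pull up the sprung knob and swing the turntable half a turn by it until its pin drops fully home in the other hole, then wind the handwheel clockwise until the platen bears firmly on all the lids for a second. Wind the platen all the way up again, swing the turntable back half a turn until the pin is home in its first hole, and stand all the tubs upright on the floor of the yellow basket. Leave the tape dispenser, the bottle and the tape roll alone.

Things in the scene. Friction and masses are not known exactly. Their poses are not given: they have to be found in the camera images.
- press: rotary two-station lid press, fixed. Origin: on the turntable's axis at worktop height; x points from the near (loading) to the far (pressing) side; offsets below are in this frame, mm. Base 300 x 350. Two posts, 22 thick, at (90, 160) and (90, -160) carry a cross-beam (x 67 to 112, z 175 to 205) over the far mould; nothing is above the near half
- turntable (a joint): turntable angle, rad, anticlockwise from above, starts at 0, stops at -0.06 and 3.20. At 0 the mould with nest1-3 is near (x -90) and the plunger knob left (y 115); at 3.14 this mould is under the platen and the knob right (y -115), having passed the near side (x -115). Steel plate 250 x 200, top z 42, two equal moulds 66 x 200, tops z 54. Drag 0.12 N m, stays where left
- plunger (a joint): lift of the sprung index plunger, m: 0 home in a hole, 0.016 top stop, 0.008 when its pin (8 mm, round end) rides on the index ring between holes. The spring pulls down with 6 N at home, 11 N at the top. Two 10 mm index holes in the fixed ring, at turntable angles 0 and 3.14; home, the pin locks the turntable with 0.01 rad of play; let go over a hole it drops in by itself
- plunger_grip (a point): centre of the plunger's upright black pull knob, 26 mm in diameter, 28 mm long (z 66 to 94 when home, this point z 80), 115 mm from the turntable's axis; a 22 mm steel sleeve is below it. The knob rises with the plunger, travels with the turntable and spins freely about its own vertical axis, so a gripper may keep its direction while swinging it
- nest1 (a point): floor centre (z 47) of a round bore of the loading mould, 55 mm in diameter, 7 mm deep with a 1.5 mm chamfer, for a tub; at turntable angle 0 it is at x = -90, y = -64
- nest2 (a point): the same for the middle bore (x = -90, y = 0 at turntable angle 0)
- nest3 (a point): the same for the third bore (x = -90, y = 64 at turntable angle 0)
- handwheel (a joint): handwheel angle, rad, clockwise from above: 0 top stop (platen up), 10.2 bottom stop; starts between 0 and 1.0, stays where left. One turn lowers the platen 16 mm. The platen meets the lids of tubs in the mould at about 7.1; from there its springs yield (11 N, then 3 N more per mm, shared by the tubs); at 9.5 it bears firmly
- wheel_axis (a point): point on the handwheel's vertical axis at the height of the middle of its crank handle (z 264), at x = 90, y = 0 of the press. The wheel (114 mm across, z 225 to 235) lies flat above the cross-beam and keeps its height
- crank_grip (a point): middle of the upright black crank handle on the handwheel, 20 mm in diameter, z 240 to 286, 48 mm from the wheel's axis; it spins freely about its own vertical axis, so a gripper may carry it round the circle without turning. At handwheel angle 0 it is at the near side of the wheel (press -x)
- platen: aluminium platen, 66 x 196 x 12 mm, under the cross-beam; moves straight up and down with the handwheel. Its underside is 125 mm above this origin, which lies at worktop height when the platen is up
- tub1_mid (a point): centre, half-way up, of a round white tub with an aluminium lid, 50 mm in diameter and 58 mm high (lid included, in one piece), about 120 g; z is its upright axis. At the start the tubs stand on the board; in a bore the centre is 29 mm above the nest point. Two or three tubs are present
- tub2_mid (a point): the same for a second tub (may be absent)
- tub3_mid (a point): the same for a third tub (may be absent)
- board: flat steel board, fixed, 280 (x) x 180 (y) x 8 mm thick, on which the tubs start, left or right of the press; origin at the centre of its underside
- basket: low yellow basket, fixed, on the other side of the press, outside 270 (x) x 180 (y) x 60 mm high, walls and floor 4 mm; origin at the centre of its underside. Three tubs fit in a row along its x, 78 mm apart
- tape_dispenser: bystander: blue tape dispenser, 75 x 170 x 115 mm, beyond the press; origin under its centre
- sanitiser: bystander: clear bottle with a blue cap, 60 mm across, 160 mm high, beyond the press; origin under its centre
- tape_roll: bystander: brown roll of tape, 90 mm across, 24 mm high, lying beyond the press; origin under its centre
Things that resemble listed ones, but are neither listed nor needed, are in the scene too. What is shaped like the part that bears tub3_mid but black or red is not meant.

How it is judged (in metres and radians):
On the way, in this order (a step that is already met when the one before it is completed fails the run):
1. every tub stands in a bore of the loading mould ((horizontal distance between tub1_mid and nest1 below 0.006 m or horizontal distance between tub1_mid and nest2 below 0.006 m or horizontal distance between tub1_mid and nest3 below 0.006 m) and z of each of tub1_mid, tub2_mid, tub3_mid in the frame of nest1 below 0.033 m and angle between each of tub1_mid, tub2_mid, tub3_mid's own z axis and vertical below 0.08 rad and (horizontal distance between tub2_mid and nest1 below 0.006 m or horizontal distance between tub2_mid and nest2 below 0.006 m or horizontal distance between tub2_mid and nest3 below 0.006 m) and (horizontal distance between tub3_mid and nest1 below 0.006 m or horizontal distance between tub3_mid and nest2 below 0.006 m or horizontal distance between tub3_mid and nest3 below 0.006 m) and value of joint turntable between -0.03 and 0.03 rad and value of joint plunger below 0.0025 m), for 0.2 s.
2. the turntable has been swung half a turn and the plunger is home in the other hole (value of joint turntable between 3.112 and 3.172 rad and value of joint plunger below 0.0025 m), for 0.2 s.
3. the platen bears on every tub with more than 2 N for 0.7 s, the plunger home (all of step 2 and contact force between platen and tub1 above 2 N and contact force between platen and tub2 above 2 N and contact force between platen and tub3 above 2 N), for 0.7 s.
4. the platen is wound up again (all of step 2 and value of joint handwheel below 1.3 rad), for 0.2 s.
5. the turntable is swung back and the plunger is home in its first hole (value of joint turntable between -0.03 and 0.03 rad and value of joint plunger below 0.0025 m), for 0.2 s.
At the end, for the whole second after the job is handed in: every tub stands upright (within 0.15 rad) and at rest on the basket's floor, the turntable is back within 0.03 rad of 0 with the plunger home (lifted less than 2.5 mm), and the platen is up (handwheel below 1.3 rad) (all of step 5 and x of tub1_mid in the frame of basket between -0.112 and 0.112 m and y of tub1_mid in the frame of basket between -0.067 and 0.067 m and z of each of tub1_mid, tub2_mid, tub3_mid in the frame of basket below 0.042 m and angle between each of tub1_mid, tub2_mid, tub3_mid's own z axis and vertical below 0.15 rad and linear speed of each of tub1, tub2, tub3 below 0.02 m/s and x of tub2_mid in the frame of basket between -0.112 and 0.112 m and y of tub2_mid in the frame of basket between -0.067 and 0.067 m and x of tub3_mid in the frame of basket between -0.112 and 0.112 m and y of tub3_mid in the frame of basket between -0.067 and 0.067 m and value of joint handwheel below 1.3 rad); the robot touches nothing.
It fails at once if a bystander is moved by more than 30 mm (distance of any of tape_dispenser, sanitiser, tape_roll from where it was at the start of the episode above 0.03 m).
Of tub1, tub2, tub3 only 2 to 3 are there at a start; the rules pass over those that are not, and their reading is None.
At some moment in a run one of tub1, tub2, tub3 may be knocked a few centimetres aside while the robot is not near it.
Once in a run the grip may slacken for a moment while it holds something.
It also fails if it takes over 210 s, if anything falls off the work surface, if the arm or the gripper's body presses on something with over 40 N, if the wrist force passes 120 N, or if a joint passes its speed limit or range.

## Working session

There is one attempt and no reset: what is moved stays moved. The work goes in short steps, Python scripts to look and compute and a tool call to move; the robot and the scene stay as the last step left them, time stands still between calls to the robot, and variables do not carry over. Pictures are saved under pics/ and viewed, at most 14 in all, crops included, and the job is handed in when it is done.

Besides the shell and the picture viewer there is one more tool, called after ">>>" as name(argument=value, ...) on one line, values as JSON. move_arm: Moves the arm, as the interface text tells. Its arguments: {"type":"object","properties":{"motion":{"type":"array"},"jaw":{"type":"number"},"newtons":{"type":"number"}},"required":["motion"]}

```bash
ls; mkdir -p pics
cat > h.py <<'E'
import numpy as np,cv2
from rig import readout,snapshot,camera_params,manip,recognise,mark_of
from scipy.spatial.transform import Rotation as R
def snap(c,name=None):
    p=camera_params(c); im,d=snapshot(c)
    if name: cv2.imwrite('pics/'+name,cv2.cvtColor(im,cv2.COLOR_RGB2BGR))
    return p,im,d
def rot(p):
    a=np.array(p['attitude'],float)
    return a if a.shape==(3,3) else (R.from_rotvec(a).as_matrix() if a.size==3 else R.from_quat(a).as_matrix())
def ray(p,rc):
    K=np.array(p['mtx']); dist=np.array(p.get('dist',p.get('distortion',np.zeros(5))),float)
    u=cv2.undistortPoints(np.array([[[rc[1],rc[0]]]],float),K,dist)[0,0]
    return np.array(p['position'],float), rot(p)@np.array([u[0],-u[1],-1.])
def atz(p,rc,z):
    o,v=ray(p,rc); return o+v*(z-o[2])/v[2]
def atd(p,rc,d):
    o,v=ray(p,rc); return o+v*d[int(rc[0]),int(rc[1])]
E
python3 - <<'E'
from h import *
np.set_printoptions(precision=1,suppress=True)
for c in('scene','top'):
    p,im,d=snap(c,c+'0.png'); print(c,p)
    for l in['press','tub1_mid','board','basket','nest1','nest2','nest3','plunger_grip','crank_grip','wheel_axis','tape_dispenser','sanitiser','tape_roll']:
        for m in mark_of(c,l)[:4]:
            print(l,m['conf'],np.array(m['location']),atd(p,np.clip(m['location'],0,[383,511]),d))
E
```

```text
pics
scene {'mtx': array([[358.3,   0. , 253.8],
       [  0. , 358.3, 189.5],
       [  0. ,   0. ,   1. ]]), 'position': array([ 939.4, -717.5, 1055.1]), 'attitude': array([0.6, 0.2, 0.5])}
press 0.59 [185.6 251.5] [ 623.6 -120.   204.6]
board 0.8 [265.7 186.7] [ 534.4 -377.7   46.8]
board 0.25 [127.  280.4] [509.1 365.6   1.7]
basket 0.66 [123.8 278. ] [490.1 382.3  -1.2]
nest1 0.85 [172.6 232.1] [471.4  14.5  43.4]
nest1 0.79 [154.7 238.6] [448.8 105.2  43.6]
nest1 0.55 [182.3 223.2] [466.3 -41.9  45.2]
nest2 0.85 [172.6 232.1] [471.4  14.5  43.4]
nest2 0.79 [154.7 238.6] [448.8 105.2  43.6]
nest2 0.55 [182.3 223.2] [466.3 -41.9  45.2]
nest3 0.85 [172.6 232.1] [471.4  14.5  43.4]
nest3 0.79 [154.7 238.6] [448.8 105.2  43.6]
nest3 0.55 [182.3 223.2] [466.3 -41.9  45.2]
plunger_grip 0.37 [152.6 265.2] [554.  121.5  91. ]
crank_grip 0.43 [135.2 266.7] [600.1  27.2 278.6]
crank_grip 0.3 [145.  278.3] [631.8  51.2 229.1]
wheel_axis 0.94 [144.3 277.1] [539.8 267.2  -1.5]
tape_dispenser 0.74 [188.6 319.3] [781.8 113.6  18.1]
sanitiser 0.8 [247.7 290.4] [ 791.1 -176.1   49.5]
tape_roll 0
[... 534 characters left out ...]
 -39.4  45.7]
nest1 0.97 [235.8 217.3] [442.6  28.3  48.2]
nest2 0.98 [234.8 236.5] [447.  -39.4  45.7]
nest2 0.97 [235.8 217.3] [442.6  28.3  48.2]
nest3 0.98 [234.8 236.5] [447.  -39.4  45.7]
nest3 0.97 [235.8 217.3] [442.6  28.3  48.2]
plunger_grip 0.42 [199.6 184.9] [569.6 148.5  37.6]
plunger_grip 0.4 [206.  224.6] [548.    3.9  52.8]
plunger_grip 0.16 [143.4 188.2] [765.8 133.7  77.3]
crank_grip 0.52 [187.3 209.5] [596.6  27.  283.6]
crank_grip 0.16 [220.7 328. ] [ 501.3 -358.3   63.8]
wheel_axis 0.77 [173.8 214.5] [641.3  17.9 243.5]
tape_dispenser 0.57 [141.  189.4] [772.8 128.1  85.6]
sanitiser 0.5 [143.7 269.8] [ 761.3 -152.6  108.6]
tape_roll 0.57 [140.  230.2] [794.7  -7.1  -2. ]
```

Run:
```python
import cv2
i=cv2.imread('pics/top0.png'); cv2.imwrite('pics/top0b.png',cv2.resize(i[110:300,90:410],(800,475),interpolation=cv2.INTER_CUBIC))
```

```text
(no output)
```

View pics/top0b.png

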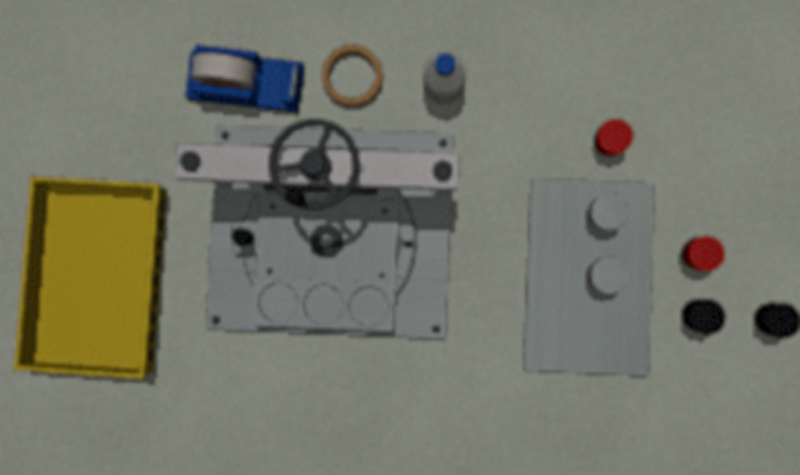

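View pics/scene0.png

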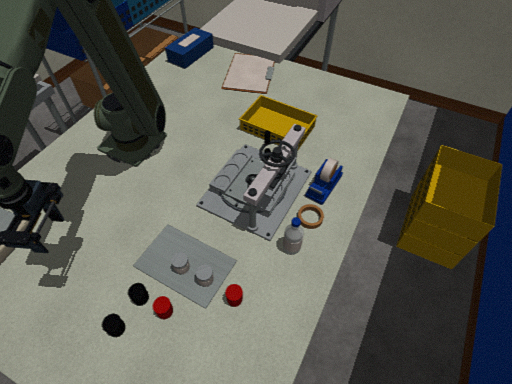

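Three white-ish candidates: two white tubs on the board, at top-image pixels (196,333) and (221,333). The red look-alikes are at (165,336) and (212,371), the black ones at (237,371) and (238,401). I'll take the two white ones.

```bash
cat >> h.py <<'E'
def cloud(p,d):
    K=np.array(p['mtx']);r,c=np.indices(d.shape)
    P=np.stack([(c-K[0,2])/K[0,0]*d,-(r-K[1,2])/K[1,1]*d,-d],-1)
    return P@rot(p).T+np.array(p['position'])
E
python3 - <<'E'
from h import *
np.set_printoptions(precision=1,suppress=True)
for c in('top','scene'):
    p,im,d=snap(c);P=cloud(p,d)
    g=cv2.cvtColor(im,cv2.COLOR_RGB2HSV)
    # per-blob heights over the board region
    m=(P[...,2]>55)&(P[...,2]<80)&(P[...,0]>350)&(P[...,0]<700)&(P[...,1]<-230)&(P[...,1]>-560)&(d>0)
    n,l,s,cen=cv2.connectedComponentsWithStats(m.astype(np.uint8))
    for i in range(1,n):
        if s[i,4]>25: 
            q=P[l==i]; print('blob',s[i,4],cen[i][::-1],q.mean(0),np.ptp(q,0),np.median(q[:,2]),'hsv',g[l==i].mean(0))
    for n_,lo,hi,x,y in(('crank',262,300,(550,750),(-150,150)),('wheel',225,245,(550,750),(-150,150)),('knob',80,105,(500,620),(60,200))):
        q=P[(P[...,2]>lo)&(P[...,2]<hi)&(P[...,0]>x[0])&(P[...,0]<x[1])&(P[...,1]>y[0])&(P[...,1]<y[1])]
        if len(q): print(n_,len(q),(q.max(0)+q.min(0))/2,q.mean(0),np.ptp(q,0),np.median(q[:,2]))
    Y=(g[...,0]>20)&(g[...,0]<32)&(g[...,1]>150)&(P[...,0]<700)
    q=P[Y]; print('basket floor',len(q)); 
    if c=='top':
        q=q[(q[:,2]>45)&(q[:,2]<75)]; print(cv2.minAreaRect(q[:,:2].astype(np.float32)))
        B=(P[...,2]>170)&(P[...,2]<215)&(P[...,0]>550)&(P[...,0]<720)&(abs(P[...,1])<220)
        print('beam',cv2.minAreaRect(P[B][:,:2].astype(np.float32)))
    for l in('nest1',):
        for k in mark_of(c,l)[:4]: print(l,k['conf'],atz(p,k['location'],47))
    print('table z',np.median(P[330:370,150:400,2]))
print(readout.sense()); print(camera_params('wrist'))
E
```

```text
blob 54 [167.1 334.7] [ 689.4 -382.2   58.4] [20.6 39.5  8.4] 58.18580200140809 hsv [ 10.7 209.  119.8]
blob 175 [194. 333.] [ 594.3 -375.1   65.8] [49.6 50.  18.7] 65.8570526985468 hsv [ 87.    8.  118.2]
blob 135 [210.5 372. ] [ 538.7 -511.5   58.7] [45.6 49.1 12.3] 58.543362759672846 hsv [  9.1 201.1 119.2]
blob 172 [219.4 333. ] [ 506.  -375.2   65.9] [45.4 49.  16.3] 65.75965470713436 hsv [ 86.5   7.9 118.1]
blob 133 [236.1 372.4] [ 450.2 -512.3   58.8] [48.6 48.   9.8] 58.35145463592016 hsv [88.5 51.5 22.9]
crank 41 [594.4  34.7 276.3] [594.4  34.4 283.3] [17.9 17.6 28.6] 284.6516019016699
wheel 474 [639.   17.7 235.1] [641.5  16.3 234.7] [112.7 112.4  19.8] 234.34838530412367
knob 47 [552.2 134.8  90.4] [552.3 134.4  93.1] [21.2 24.9 16.2] 93.81296787514475
basket floor 4230
((491.956298828125, 357.0252990722656), (185.2123260498047, 272.9411315917969), 87.25171661376953)
beam ((639.5206909179688, 19.078079223632812), (359.4225769042969, 45.53949737548828), 88.53437805175781)
nest1 0.96 [458.9 -34.7  47. ]
nest1 0.64 [458.9  91.3  47. ]
table z 3.236537733502132
blob 214 [259.
[... 795 characters left out ...]
65.4 -35.6  47. ]
nest1 0.86 [469.5  82.9  47. ]
nest1 0.81 [462.8  18.7  47. ]
table z -2.766042686695414
{'clock': 1.6, 'joint_positions': array([-1.2,  0.3,  1.6,  0. ,  1.3, -0. ]), 'joint_vel': array([ 0.,  0.,  0., -0., -0.,  0.]), 'joint_efforts': array([  0. , -41.2, -23.2,   0.1,   0. ,  -0. ]), 'tool_pos': array([ 221.2, -530.8,  236. ]), 'eef_rot': array([3.1, 0.6, 0. ]), 'wrist_force': array([-0.4, -0.1,  0.1]), 'torque': array([ 0. , -0.1,  0. ]), 'finger_force': 0.0, 'opening': 1.0013588434690723}
{'mtx': array([[304.4,   0. , 258.7],
       [  0. , 304.4, 188.3],
       [  0. ,   0. ,   1. ]]), 'position': array([ 290.8, -501.9,  385.6]), 'attitude': array([-0.2,  0.2, -1.2])}
```

>>> move_arm(motion=[0.04,0.025,0.01,-4.3,0.04,0.025,0.01,-4.3,0.04,0.025,0.01,-4.3,0.04,0.025,0,-4.3,0.04,0.025,0,-4.3], jaw=1, newtons=20)

```text
clock: 2.1
tool_pos: [422.7, -404.8, 266.6]
eef_rot: [3.14, 0.026, 0.001]
wrist_force: [0.4, -1.1, -0.3]
opening: 1.0
finger_force: 0.0
```

>>> move_arm(motion=[0.04,0.028,0,0,0,0,0,0,0,0,0,0])

```text
clock: 2.4
tool_pos: [461.7, -377.1, 265.7]
eef_rot: [3.141, 0.035, -0.001]
wrist_force: [-0.3, 0.0, -0.8]
opening: 0.998
finger_force: 0.0
```

```bash
cat >> h.py <<'E'
def yaw():
    s=readout.sense(); M=R.from_rotvec(np.array(s['eef_rot'])).as_matrix(); return np.degrees(np.arctan2(M[1,0],M[0,0])),M[:,2]
def blobs(P,d,im,lo,hi,x,y,mn=100,zc=None):
    g=cv2.cvtColor(im,cv2.COLOR_RGB2HSV)
    m=(P[...,2]>lo)&(P[...,2]<hi)&(P[...,0]>x[0])&(P[...,0]<x[1])&(P[...,1]>y[0])&(P[...,1]<y[1])&(d>0)
    n,l,s,cen=cv2.connectedComponentsWithStats(m.astype(np.uint8))
    for i in range(1,n):
        if s[i,4]>mn:
            q=P[l==i]; c,r=cv2.minEnclosingCircle(q[:,:2].astype(np.float32))
            print('blob',s[i,4],'px',cen[i][::-1].round(),'circ',np.round(c,1),round(r,1),'mean',q.mean(0).round(1),'zmed',np.median(q[:,2]).round(1),'ptp',np.ptp(q,0).round(0),'hsv',g[l==i].mean(0).round())
def st():
    s=readout.sense(); print('t',s['clock'],'tcp',np.round(s['tool_pos'],1),'yaw',np.round(yaw()[0],2),'open',round(s['opening'],3),'ff',s['finger_force'],'F',np.round(s['wrist_force'],1))
E
python3 - <<'E'
from h import *
st()
p,im,d=snap('wrist','w1.png');P=cloud(p,d);print(p['position'],rot(p)[:,2])
blobs(P,d,im,60,75,(350,700),(-520,-280))
for m in mark_of('wrist','tub1_mid'): print(m['conf'],m['location'],atz(p,m['location'],37))
E
```

```text
t 2.4 tcp [ 461.7 -377.1  265.7] yaw 1.27 open 0.998 ff 0.0 F [-0.3  0.  -0.8]
[ 537.29766961 -375.8700341   415.27039434] [0.26933714 0.00694753 0.96302089]
blob 1964 px [ 46. 261.] circ [ 594.9 -377.5] 25.5 mean [ 594.9 -377.6   66.9] zmed 67.0 ptp [50. 50.  9.] hsv [ 63.   3. 222.]
blob 1567 px [131. 259.] circ [ 506.6 -377.6] 25.3 mean [ 507.1 -377.7   66.8] zmed 66.8 ptp [49. 49.  5.] hsv [ 61.   4. 214.]
```

View pics/w1.png

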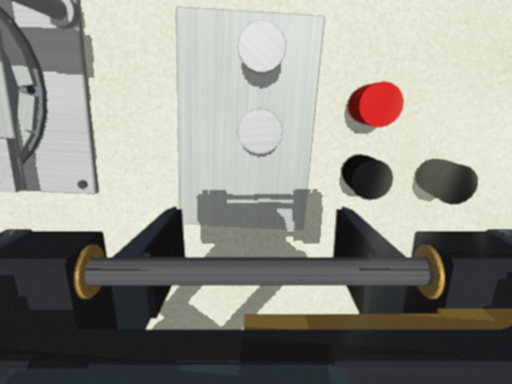

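The wrist view confirms two white tubs on the steel board, at (46,261) and (131,259), with red and black look-alikes beside it. I'm grasping the near one.

>>> move_arm(motion=[0.045,-0.0005,-0.04,-1.3,0,0,-0.045,0,0,0,-0.045,0,0,0,-0.045,0,0,0,-0.03,0])

```text
clock: 3.0
tool_pos: [495.7, -378.6, 64.7]
eef_rot: [-3.139, 0.009, 0.006]
wrist_force: [0.2, -0.2, -0.4]
opening: 1.0
finger_force: 0.0
```

>>> move_arm(motion=[0,0,-0.0155,0,0,0,0,0,0,0,0,0,0,0,0,0])

```text
clock: 3.4
tool_pos: [498.9, -379.5, 53.9]
eef_rot: [3.14, -0.007, 0.004]
wrist_force: [-0.3, 0.1, -0.4]
opening: 1.001
finger_force: 0.0
```

>>> move_arm(motion=[0,0,0,0,0,0,0,0,0,0,0,0,0,0,0,0,0,0,0,0], jaw=-1, newtons=25)

```text
clock: 3.9
tool_pos: [498.6, -378.1, 52.4]
eef_rot: [3.141, -0.005, 0.0]
wrist_force: [0.4, -0.3, -0.2]
opening: 0.594
finger_force: 0.0
```

>>> move_arm(motion=[0,0,0,0,0,0,0,0,0,0,0,0])

```text
clock: 4.2
tool_pos: [498.5, -378.1, 52.3]
eef_rot: [-3.141, 0.005, 0.0]
wrist_force: [0.2, 0.9, 0.8]
opening: 0.542
finger_force: 25.0
```

Clipped moves left the grasp 8 mm short. I'll regrip centred.

>>> move_arm(motion=[0,0,0,0,0,0,0,0,0,0,0,0,0.0085,0.0005,-0.0075,0,0,0,0,0], jaw=1)

```text
clock: 4.7
tool_pos: [507.7, -377.4, 43.7]
eef_rot: [-3.141, 0.004, 0.001]
wrist_force: [-0.4, 0.5, -0.1]
opening: 0.948
finger_force: 0.0
```

>>> move_arm(motion=[0,0,0,0,0,0,0,0,0,0,0,0,0,0,0,0,0,0,0,0], jaw=-1)

```text
clock: 5.2
tool_pos: [507.0, -377.7, 44.9]
eef_rot: [3.141, -0.005, 0.0]
wrist_force: [-0.6, -0.0, -0.0]
opening: 0.571
finger_force: 0.0
```

>>> move_arm(motion=[0,0,0,0,0,0,0,0,0,0,0,0])

```text
clock: 5.5
tool_pos: [507.0, -377.7, 44.9]
eef_rot: [3.141, -0.005, 0.0]
wrist_force: [0.0, -0.1, 0.0]
opening: 0.545
finger_force: 25.0
```

>>> move_arm(motion=[0,0,0.02,0,0,0,0.03,0,0,0,0.03,0,0,0,0.03,0,0,0,0.01,0])

```text
clock: 6.0
tool_pos: [508.3, -378.6, 168.0]
eef_rot: [3.138, -0.005, 0.007]
wrist_force: [0.5, -1.1, -0.8]
opening: 0.545
finger_force: 25.0
```

>>> move_arm(motion=[-0.01,0.035,0,0,-0.01,0.04,0,0,-0.01,0.04,0,0,-0.01,0.04,0,0,-0.01,0.04,0,0])

```text
clock: 6.5
tool_pos: [455.7, -181.0, 163.6]
eef_rot: [-3.141, 0.006, 0.003]
wrist_force: [1.2, 0.4, -0.9]
opening: 0.542
finger_force: 25.0
```

>>> move_arm(motion=[-0.012,0.04,0,0,-0.012,0.04,0,0,-0.012,0.04,0,0,-0.012,0.04,0,0,-0.01,0.03,0,0])

```text
clock: 7.0
tool_pos: [397.3, 9.2, 163.9]
eef_rot: [-3.141, 0.004, 0.003]
wrist_force: [0.3, -0.5, -1.1]
opening: 0.546
finger_force: 25.0
```

>>> move_arm(motion=[0,0.01,0,0,0,0,0,0,0,0,0,0])

```text
clock: 7.3
tool_pos: [399.5, 16.7, 164.5]
eef_rot: [3.141, -0.005, -0.0]
wrist_force: [0.0, -0.0, -1.1]
opening: 0.544
finger_force: 25.0
```

```bash
cat > nest.py <<'E'
from h import *
import sys
st()
p,im,d=snap('wrist',sys.argv[1]);P=cloud(p,d);print(p['position'])
for l in('nest1','plunger_grip','crank_grip','wheel_axis'):
    for m in mark_of('wrist',l)[:4]:
        z={'n':47,'p':80,'c':264,'w':264}[l[0]]
        print(l,round(m['conf'],2),np.round(m['location']),atz(p,m['location'],z).round(1))
blobs(P,d,im,87,99,(480,640),(60,200),60)
blobs(P,d,im,262,295,(500,750),(-150,200),40)
blobs(P,d,im,222,245,(500,750),(-150,200),300)
E
python3 nest.py w2.png
```

```text
t 7.3 tcp [399.5  16.7 164.5] yaw -0.17 open 0.544 ff 24.99977856874466 F [ 0.  -0.  -1.1]
[475.00334021  16.10273036 314.12944356]
nest1 0.94 [119. 327.] [461.7 -42.6  47. ]
nest1 0.94 [122. 180.] [459.6  83.7  47. ]
nest1 0.6 [121. 252.] [460.7  21.8  47. ]
```

View pics/w2.png

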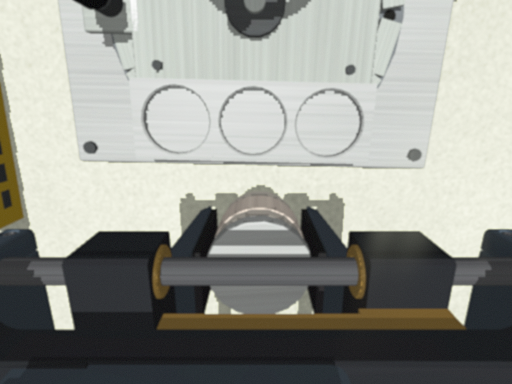

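Run:
```python
from h import *
im=cv2.imread('pics/w2.png'); p=camera_params('wrist')
g=cv2.GaussianBlur(cv2.cvtColor(im,cv2.COLOR_BGR2GRAY),(3,3),0).astype(float)
for c0 in((119,177),(120,252),(121,329)):
    pts=[]
    for a in np.linspace(0,2*np.pi,120,endpoint=False):
        r=np.arange(27,41,.5); x=(c0[1]+r*np.cos(a)).astype(np.float32)[None]; y=(c0[0]+r*np.sin(a)).astype(np.float32)[None]
        v=cv2.remap(g.astype(np.float32),x,y,1)[0]; k=v.argmin()
        if v[k]<np.median(v)-15: pts.append(atz(p,(y[0,k],x[0,k]),54)[:2])
    q=np.array(pts)
    for _ in range(4):
        s=np.linalg.lstsq(np.c_[2*q,np.ones(len(q))],(q**2).sum(1),rcond=None)[0]; r=np.sqrt(s[2]+s[:2]@s[:2]); e=abs(np.hypot(*(q-s[:2]).T)-r); q=q[e<max(1.5,2*e.std())] if _<3 else q
    print(s[:2].round(1),r.round(1),len(q),e.mean())
```

```text
[461.7  83.8] 27.1 107 0.16269610347110725
[459.9  20.7] 27.2 120 0.18517461220852446
[458.2 -42.4] 27.2 117 0.212409527668389
```

>>> move_arm(motion=[0.02,0.02,0,0.2,0.02,0.02,-0.005,0,0.02,0.02,-0.015,0,0.0025,0.008,-0.02,0,0,0,-0.02,0])

```text
clock: 8.05
tool_pos: [462.9, 85.9, 104.1]
eef_rot: [-3.141, -0.001, -0.002]
wrist_force: [0.6, -0.0, -1.0]
opening: 0.548
finger_force: 25.0
```

>>> move_arm(motion=[0,0,-0.008,0,0,0,0,0,0,0,0,0])

```text
clock: 8.35
tool_pos: [462.1, 85.0, 97.3]
eef_rot: [-3.142, 0.001, -0.002]
wrist_force: [-0.4, -0.8, -0.7]
opening: 0.542
finger_force: 25.0
```

>>> move_arm(motion=[0,0,-0.004,0,0,0,-0.003,0,0,0,-0.003,0,0,0,-0.002,0,0,0,0,0])

```text
clock: 8.85
tool_pos: [461.3, 85.3, 84.5]
eef_rot: [3.141, 0.0, -0.001]
wrist_force: [0.6, -0.2, -0.9]
opening: 0.542
finger_force: 25.0
```

>>> move_arm(motion=[0,0,-0.0005,0,0,0,0,0,0,0,0,0,0,0,0.02,0,0,0,0.03,0], jaw=1)

```text
clock: 9.35
tool_pos: [460.3, 85.1, 133.5]
eef_rot: [3.141, 0.001, -0.007]
wrist_force: [-0.3, -0.7, -0.6]
opening: 0.948
finger_force: 0.0
```

>>> move_arm(motion=[0,0,0.035,0,0,-0.03,0.035,0,0,-0.04,0.01,0,0,-0.04,0,0,0,-0.04,0,0])

```text
clock: 9.85
tool_pos: [461.6, -66.1, 215.2]
eef_rot: [3.141, 0.002, 0.003]
wrist_force: [-0.2, 0.4, 0.0]
opening: 1.0
finger_force: 0.0
```

>>> move_arm(motion=[0,-0.04,0,0,0,-0.04,0,0,0,-0.04,0,0,0,-0.04,0,0,0,-0.04,0,0])

```text
clock: 10.35
tool_pos: [461.3, -266.4, 214.4]
eef_rot: [3.141, 0.0, 0.001]
wrist_force: [1.3, -0.1, 0.7]
opening: 1.0
finger_force: 0.0
```

>>> move_arm(motion=[0.01,-0.04,0,0,0.01,-0.04,0,0,0.01,-0.03,0,0,0,0,0,0,0,0,0,0])

```text
clock: 10.85
tool_pos: [491.2, -374.7, 213.7]
eef_rot: [-3.14, 0.001, 0.002]
wrist_force: [-0.3, 0.9, -0.3]
opening: 0.998
finger_force: 0.0
```

Run:
```python
from h import *
st()
p,im,d=snap('wrist');P=cloud(p,d)
blobs(P,d,im,60,78,(350,700),(-520,-280))
p,im,d=snap('top');P=cloud(p,d)
blobs(P,d,im,90,115,(400,520),(-80,130),40)
```

```text
t 10.85 tcp [ 491.2 -374.7  213.7] yaw -0.03 open 0.998 ff 0.0 F [-0.3  0.9 -0.3]
blob 2527 px [ 71. 261.] circ [ 594.7 -377.5] 25.3 mean [ 595.2 -377.5   66.9] zmed 66.9 ptp [49. 50.  5.] hsv [ 63.   3. 224.]
blob 177 px [231. 199.] circ [460.6  86. ] 25.2 mean [460.7  85.2 104.9] zmed 105.1 ptp [48. 48. 22.] hsv [ 87.   8. 124.]
```

>>> move_arm(motion=[0.035,-0.001,0,0,0.035,-0.001,-0.02,0,0.03,-0.001,-0.03,0,0.0035,0,-0.03,0,0,0,-0.03,0])

```text
clock: 11.45
tool_pos: [596.2, -375.8, 103.3]
eef_rot: [3.141, 0.005, 0.001]
wrist_force: [-0.0, 0.0, -0.7]
opening: 0.999
finger_force: 0.0
```

>>> move_arm(motion=[0,0,-0.025,0,0,0,-0.02,0,0,0,-0.013,0,0,0,0,0,0,0,0,0])

```text
clock: 11.95
tool_pos: [595.5, -377.4, 47.3]
eef_rot: [3.141, 0.001, 0.002]
wrist_force: [0.9, 0.1, 0.8]
opening: 1.0
finger_force: 0.0
```

>>> move_arm(motion=[-0.0005,0,-0.0023,0,0,0,0,0,0,0,0,0,0,0,0,0,0,0,0,0], jaw=-1)

```text
clock: 12.45
tool_pos: [594.6, -377.8, 44.2]
eef_rot: [3.141, 0.0, 0.001]
wrist_force: [0.3, 0.5, -0.4]
opening: 0.595
finger_force: 0.0
```

>>> move_arm(motion=[0,0,0,0,0,0,0,0,0,0,0,0,0,0,0,0])

```text
clock: 12.85
tool_pos: [594.6, -377.7, 44.1]
eef_rot: [3.141, 0.001, 0.0]
wrist_force: [-0.6, -0.2, 1.9]
opening: 0.544
finger_force: 25.0
```

>>> move_arm(motion=[0,0,0.02,0,0,0,0.03,0,0,0,0.03,0,0,0.01,0.03,0,-0.01,0.03,0.01,0])

```text
clock: 13.35
tool_pos: [586.7, -340.3, 167.1]
eef_rot: [3.137, -0.003, 0.011]
wrist_force: [0.6, 1.3, -0.5]
opening: 0.543
finger_force: 25.0
```

>>> move_arm(motion=[-0.02,0.035,0,0,-0.02,0.035,0,0,-0.02,0.035,0,0,-0.02,0.035,0,0,-0.015,0.035,0,0])

```text
clock: 13.85
tool_pos: [487.9, -161.3, 163.7]
eef_rot: [-3.141, 0.0, 0.002]
wrist_force: [1.2, 0.0, -0.8]
opening: 0.543
finger_force: 25.0
```

>>> move_arm(motion=[-0.015,0.035,0,0,-0.01,0.035,0,0,-0.006,0.03,0,0,0,0.015,0,0,0,0,0,0])

```text
clock: 14.35
tool_pos: [458.0, -46.1, 163.9]
eef_rot: [-3.141, -0.005, 0.0]
wrist_force: [0.2, -0.3, -1.3]
opening: 0.545
finger_force: 25.0
```

>>> move_arm(motion=[0.0007,0.0035,-0.02,0,0,0,-0.02,0,0,0,-0.02,0,0,0,-0.007,0,0,0,0,0])

```text
clock: 14.85
tool_pos: [458.8, -44.7, 96.1]
eef_rot: [3.142, -0.0, -0.004]
wrist_force: [-0.6, -0.1, -0.8]
opening: 0.543
finger_force: 25.0
```

>>> move_arm(motion=[0,0,-0.004,0,0,0,-0.003,0,0,0,-0.003,0,0,0,-0.003,0,0,0,0,0])

```text
clock: 15.35
tool_pos: [459.0, -44.2, 83.7]
eef_rot: [3.141, 0.001, -0.001]
wrist_force: [0.0, -0.3, -1.1]
opening: 0.54
finger_force: 25.0
```

>>> move_arm(motion=[0,0,-0.0005,0,0,0,0,0,0,0,0,0,0,0,0.02,0,0,0,0.03,0], jaw=1)

```text
clock: 15.85
tool_pos: [458.0, -44.0, 132.8]
eef_rot: [-3.141, -0.001, 0.007]
wrist_force: [0.8, -0.7, -1.1]
opening: 0.951
finger_force: 0.0
```

>>> move_arm(motion=[0,0,0.035,0,0,0.03,0.035,0,0,0.035,0.01,0,0,0.035,0,0,0,0.035,0,0])

```text
clock: 16.35
tool_pos: [459.4, 92.0, 214.4]
eef_rot: [-3.141, 0.0, -0.003]
wrist_force: [0.4, -0.6, -0.1]
opening: 0.999
finger_force: 0.0
```

>>> move_arm(motion=[0,0.025,0,0,0,0.015,0,0,0,0,0,0,0,0,0,0])

```text
clock: 16.75
tool_pos: [459.1, 130.5, 213.4]
eef_rot: [3.141, 0.002, -0.0]
wrist_force: [0.2, 0.2, 0.4]
opening: 1.001
finger_force: 0.0
```

```bash
python3 nest.py w3.png
python3 - <<'E'
from h import *
p,im,d=snap('top');P=cloud(p,d)
blobs(P,d,im,90,115,(400,520),(-80,130),40)
E
```

```text
t 16.75 tcp [459.1 130.5 213.4] yaw 0.07 open 1.001 ff 0.0 F [0.2 0.2 0.4]
[534.59747968 130.27333166 363.05139649]
nest1 0.68 [175. 363.] [460.9  19.   47. ]
plunger_grip 0.56 [ 79. 254.] [555.  133.7  80. ]
blob 764 px [ 81. 254.] circ [553.  133.8] 12.9 mean [552.9 133.8  94.5] zmed 94.6 ptp [25. 25. 10.] hsv [106.  12.  52.]
blob 175 px [232. 237.] circ [459.2 -43.1] 25.3 mean [459.3 -43.4 104.9] zmed 105.0 ptp [48. 47. 16.] hsv [ 88.   8. 125.]
```

View pics/w3.png

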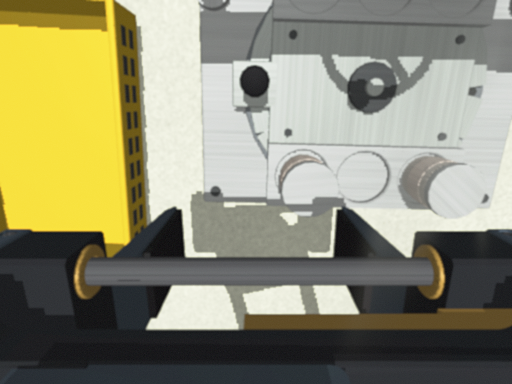

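Knob at px (81,254) and both tubs seated in the outer bores. Next is the knob.

>>> move_arm(motion=[0.03,0.001,0,0,0.03,0.001,0,0,0.03,0.001,-0.01,0,0.004,0,-0.03,0,0,0,-0.03,0])

```text
clock: 17.55
tool_pos: [555.0, 133.5, 143.0]
eef_rot: [-3.141, 0.002, -0.004]
wrist_force: [-2.3, 1.4, 1.4]
opening: 1.001
finger_force: 0.0
```

>>> move_arm(motion=[0,0,-0.03,0,0,0,-0.02,0,0,0,-0.008,0,0,0,0,0])

```text
clock: 17.95
tool_pos: [552.8, 133.4, 84.6]
eef_rot: [3.141, -0.0, -0.003]
wrist_force: [-0.3, 0.7, -0.3]
opening: 1.004
finger_force: 0.0
```

>>> move_arm(motion=[0,0,0,0,0,0,0,0,0,0,0,0,0,0,0,0,0,0,0,0], jaw=-1, newtons=45)

```text
clock: 18.45
tool_pos: [553.4, 133.9, 85.9]
eef_rot: [-3.142, -0.001, -0.001]
wrist_force: [-0.4, -0.7, -0.2]
opening: 0.589
finger_force: 0.0
```

>>> move_arm(motion=[0,0,0,0,0,0,0,0,0,0,0,0,0,0,0,0,0,0,0,0])

```text
clock: 18.95
tool_pos: [553.2, 134.2, 85.5]
eef_rot: [-3.141, -0.0, -0.0]
wrist_force: [0.3, 1.1, 0.4]
opening: 0.276
finger_force: 45.0
```

>>> move_arm(motion=[0,0,0.004,0,0,0,0.005,0,0,0,0.004,0,0,0,0,0,0,0,0,0])

```text
clock: 19.45
tool_pos: [552.6, 134.1, 98.0]
eef_rot: [-3.141, -0.0, 0.002]
wrist_force: [0.3, 4.2, -9.6]
opening: 0.277
finger_force: 45.0
```

>>> move_arm(motion=[-0.024,-0.0019,0,0,-0.0231,-0.0068,0,0,-0.0211,-0.0115,0,0,-0.0183,-0.0156,0,0,-0.0146,-0.0191,0,0])

```text
clock: 19.95
tool_pos: [451.3, 78.4, 98.5]
eef_rot: [3.141, 0.003, 0.001]
wrist_force: [3.0, 1.2, -10.6]
opening: 0.274
finger_force: 45.0
```

>>> move_arm(motion=[-0.0103,-0.0217,0,0,-0.0056,-0.0234,0,0,-0.0006,-0.024,0,0,0.0044,-0.0236,0,0,0.0092,-0.0222,0,0])

```text
clock: 20.45
tool_pos: [449.3, -36.8, 98.8]
eef_rot: [-3.141, 0.001, -0.002]
wrist_force: [4.4, 6.4, -10.5]
opening: 0.274
finger_force: 45.0
```

>>> move_arm(motion=[0.0136,-0.0198,0,0,0.0174,-0.0166,0,0,0.0205,-0.0126,0,0,0.0227,-0.008,0,0,0.02,-0.0028,0,0])

```text
clock: 20.95
tool_pos: [542.3, -95.8, 97.5]
eef_rot: [-3.14, 0.002, 0.008]
wrist_force: [-2.5, 7.2, -9.8]
opening: 0.278
finger_force: 45.0
```

>>> move_arm(motion=[0.0035,-0.0003,0,0,0,0,0,0])

```text
clock: 21.15
tool_pos: [547.3, -95.9, 97.8]
eef_rot: [-3.141, -0.0, 0.002]
wrist_force: [1.0, 4.5, -9.4]
opening: 0.272
finger_force: 45.0
```

>>> move_arm(motion=[0,0,-0.004,0,0,0,-0.003,0,0,0,-0.003,0,0,0,0,0])

```text
clock: 21.55
tool_pos: [546.4, -95.9, 88.1]
eef_rot: [-3.141, -0.0, 0.002]
wrist_force: [0.2, 4.6, -7.1]
opening: 0.277
finger_force: 45.0
```

>>> move_arm(motion=[0,0,-0.0024,0,0,0,0,0])

```text
clock: 21.75
tool_pos: [546.4, -95.9, 86.0]
eef_rot: [-3.141, -0.0, 0.002]
wrist_force: [-0.2, 5.2, -6.5]
opening: 0.279
finger_force: 45.0
```

>>> move_arm(motion=[0,0,0,0,0,0,0,0,0,0,0,0,0,0,0,0,0,0,0.015,0], jaw=1)

```text
clock: 22.25
tool_pos: [545.8, -96.3, 100.0]
eef_rot: [3.142, 0.001, -0.005]
wrist_force: [0.3, 0.3, -0.4]
opening: 0.683
finger_force: 0.0
```

>>> move_arm(motion=[0,0,0.025,0,0,0,0.035,0,-0.005,0.01,0.04,0,-0.01,0.02,0.04,0,-0.01,0.03,0.04,0])

```text
clock: 22.75
tool_pos: [521.9, -37.3, 282.3]
eef_rot: [3.14, -0.003, 0.002]
wrist_force: [0.3, 1.0, 0.3]
opening: 0.999
finger_force: 0.0
```

>>> move_arm(motion=[-0.015,0.03,0.03,0,-0.005,0.03,0.02,0,0,0,0,0,0,0,0,0])

```text
clock: 23.15
tool_pos: [502.1, 23.3, 330.7]
eef_rot: [3.14, 0.003, 0.002]
wrist_force: [-0.3, -0.5, -0.1]
opening: 0.996
finger_force: 0.0
```

Run:
```python
from h import *
st()
p,im,d=snap('wrist','w4.png');P=cloud(p,d)
blobs(P,d,im,87,103,(500,600),(-130,-60),40)
blobs(P,d,im,262,295,(500,750),(-150,200),40)
blobs(P,d,im,222,245,(500,750),(-150,200),300)
for l in('crank_grip','wheel_axis'):
    for m in mark_of('wrist',l)[:4]: print(l,m['conf'],atz(p,m['location'],264))
```

```text
t 23.15 tcp [502.1  23.3 330.7] yaw 0.09 open 0.996 ff 0.0 F [-0.3 -0.5 -0.1]
blob 345 px [130. 352.] circ [546.3 -95.7] 12.9 mean [546.6 -94.6  94.3] zmed 94.6 ptp [24. 25. 10.] hsv [106.  17.  41.]
blob 915 px [ 74. 240.] circ [595.1  34.3] 10.0 mean [594.8  33.9 285.9] zmed 286.6 ptp [20. 19. 27.] hsv [110.  16.  37.]
blob 5220 px [ 44. 267.] circ [638.1  16.2] 57.6 mean [619.8  16.6 234. ] zmed 235.0 ptp [ 69. 114.  23.] hsv [83. 10. 87.]
crank_grip 0.67 [592.88957115  31.9985978  264.        ]
```

View pics/w4.png

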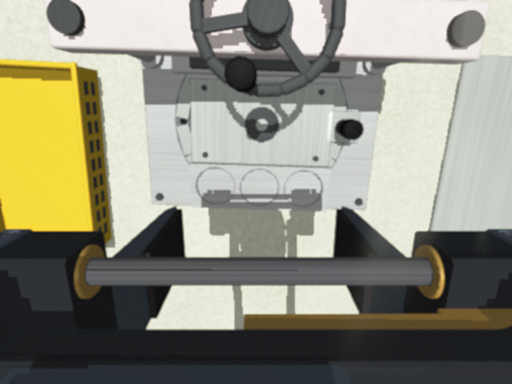

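>>> move_arm(motion=[0.03,0.004,0,0,0.03,0.004,0,0,0.03,0.0028,0,0,0.003,0,-0.02,0,0,0,-0.02,0])

```text
clock: 23.8
tool_pos: [596.4, 32.9, 288.1]
eef_rot: [3.141, -0.002, -0.002]
wrist_force: [-0.3, 0.7, 0.2]
opening: 1.001
finger_force: 0.0
```

>>> move_arm(motion=[0,0,-0.015,0,0,0,-0.008,0,0,0,0,0])

```text
clock: 24.1
tool_pos: [594.5, 33.3, 265.3]
eef_rot: [3.141, -0.001, -0.006]
wrist_force: [-0.2, -0.6, -0.1]
opening: 0.995
finger_force: 0.0
```

>>> move_arm(motion=[0,0,0,0,0,0,0,0,0,0,0,0,0,0,0,0,0,0,0,0], jaw=-1, newtons=45)

```text
clock: 24.6
tool_pos: [595.2, 34.2, 267.7]
eef_rot: [3.142, 0.001, 0.001]
wrist_force: [-0.1, -1.0, -0.0]
opening: 0.593
finger_force: 0.0
```

>>> move_arm(motion=[0,0,0,0,0,0,0,0,0,0,0,0,0,0,0,0,0,0,0,0])

```text
clock: 25.1
tool_pos: [595.1, 34.3, 267.3]
eef_rot: [-3.141, -0.001, 0.0]
wrist_force: [-0.4, 0.6, -0.5]
opening: 0.206
finger_force: 45.0
```

Run:
```python
from h import *
st()
# wind circle: world angle a=158.7deg-k*30 about (640,16.6), r=48
a0=158.7
for n in range(0,24):
    a=np.radians(a0-24*np.array([n,n+1])); print(n,(48*np.diff(np.cos(a))).round(1),(48*np.diff(np.sin(a))).round(1),'pos',(640+48*np.cos(a[1])).round(1),(16.6+48*np.sin(a[1])).round(1),'theta',round(.345+np.radians(24)*(n+1),2))
```

```text
t 25.1 tcp [595.1  34.3 267.3] yaw 0.02 open 0.206 ff 45.000057220458984 F [-0.4  0.6 -0.5]
0 [11.] [16.7] pos 606.2 50.7 theta 0.76
1 [16.8] [10.8] pos 623.0 61.5 theta 1.18
2 [19.7] [3.] pos 642.8 64.5 theta 1.6
3 [19.3] [-5.3] pos 662.0 59.3 theta 2.02
4 [15.4] [-12.6] pos 677.5 46.6 theta 2.44
5 [9.] [-17.8] pos 686.4 28.8 theta 2.86
6 [0.9] [-19.9] pos 687.4 8.8 theta 3.28
7 [-7.3] [-18.6] pos 680.1 -9.8 theta 3.7
8 [-14.2] [-14.] pos 665.9 -23.8 theta 4.11
9 [-18.7] [-7.1] pos 647.3 -30.8 theta 4.53
10 [-19.9] [1.1] pos 627.3 -29.7 theta 4.95
11 [-17.7] [9.2] pos 609.6 -20.5 theta 5.37
12 [-12.5] [15.6] pos 597.1 -5.0 theta 5.79
13 [-5.1] [19.3] pos 592.1 14.3 theta 6.21
14 [3.2] [19.7] pos 595.3 34.0 theta 6.63
15 [11.] [16.7] pos 606.2 50.7 theta 7.05
16 [16.8] [10.8] pos 623.0 61.5 theta 7.47
17 [19.7] [3.] pos 642.8 64.5 theta 7.88
18 [19.3] [-5.3] pos 662.0 59.3 theta 8.3
19 [15.4] [-12.6] pos 677.5 46.6 theta 8.72
20 [9.] [-17.8] pos 686.4 28.8 theta 9.14
21 [0.9] [-19.9] pos 687.4 8.8 theta 9.56
22 [-7.3] [-18.6] pos 680.1 -9.8 theta 9.98
23 [-14.2] [-14.] pos 665.9 -23.8 theta 10.4
```

>>> move_arm(motion=[0.011,0.0167,0,0,0.0168,0.0108,0,0,0.0197,0.003,0,0,0.0193,-0.0053,0,0,0.0154,-0.0126,0,0])

```text
clock: 25.6
tool_pos: [677.1, 47.8, 267.2]
eef_rot: [-3.141, -0.003, 0.005]
wrist_force: [-6.4, -1.4, 2.9]
opening: 0.215
finger_force: 45.0
```

>>> move_arm(motion=[0.009,-0.0178,0,0,0.0009,-0.0199,0,0,-0.0073,-0.0186,0,0,-0.0142,-0.014,0,0,-0.0187,-0.0071,0,0])

```text
clock: 26.1
tool_pos: [647.1, -30.8, 267.3]
eef_rot: [-3.138, 0.001, -0.003]
wrist_force: [1.2, 11.3, 1.2]
opening: 0.21
finger_force: 45.0
```

>>> move_arm(motion=[-0.0199,0.0011,0,0,-0.0177,0.0092,0,0,-0.0125,0.0156,0,0,-0.0051,0.0193,0,0,0.0032,0.0197,0,0])

```text
clock: 26.6
tool_pos: [594.0, 32.1, 267.3]
eef_rot: [3.138, -0.002, 0.001]
wrist_force: [3.5, -5.0, -1.7]
opening: 0.207
finger_force: 45.0
```

>>> move_arm(motion=[0.011,0.0167,0,0,0.0168,0.0108,0,0,0.0197,0.003,0,0,0.0193,-0.0053,0,0,0.0154,-0.0126,0,0])

```text
clock: 27.1
tool_pos: [677.4, 47.4, 267.3]
eef_rot: [-3.141, -0.003, 0.004]
wrist_force: [-8.4, -1.8, 3.7]
opening: 0.216
finger_force: 45.0
```

>>> move_arm(motion=[0.009,-0.0178,0,0,0.0009,-0.0199,0,0,0,0,0,0,0,0,0,0,0,0,0,0])

```text
clock: 27.6
tool_pos: [687.1, 8.4, 267.3]
eef_rot: [3.141, -0.0, 0.0]
wrist_force: [-2.2, -0.2, 1.4]
opening: 0.21
finger_force: 45.0
```

>>> move_arm(motion=[0,0,0,0,0,0,0,0,0,0,0,0,0,0,0,0,0,0,0,0])

```text
clock: 28.1
tool_pos: [687.3, 9.3, 267.2]
eef_rot: [3.141, 0.001, 0.0]
wrist_force: [-1.7, -0.8, 1.6]
opening: 0.209
finger_force: 45.0
```

Run:
```python
from h import *
st()
p,im,d=snap('scene','s2.png')
cv2.imwrite('pics/s2c.png',cv2.resize(cv2.cvtColor(im,cv2.COLOR_RGB2BGR)[100:250,180:350],(680,600),interpolation=cv2.INTER_CUBIC))
```

```text
t 28.1 tcp [687.3   9.3 267.2] yaw 0.03 open 0.209 ff 45.000216364860535 F [-1.7 -0.8  1.6]
```

View pics/s2c.png

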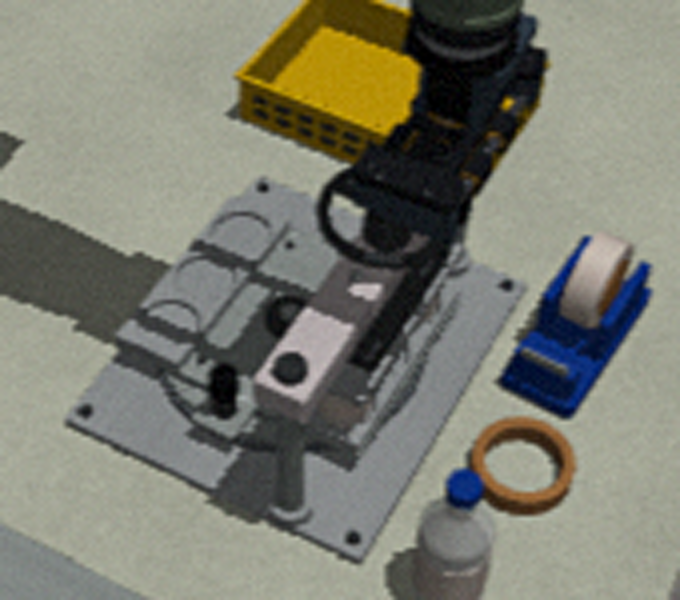

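The platen is down on the lids, with the handwheel at about 9.56 rad. I'll hold a little longer, then wind back.

>>> move_arm(motion=[0,0,0,0,0,0,0,0,0,0,0,0,-0.0009,0.0199,0,0,-0.009,0.0178,0,0])

```text
clock: 28.65
tool_pos: [678.2, 46.4, 267.2]
eef_rot: [3.14, -0.001, 0.003]
wrist_force: [-3.0, -5.6, 3.1]
opening: 0.212
finger_force: 45.0
```

>>> move_arm(motion=[-0.0154,0.0126,0,0,-0.0193,0.0053,0,0,-0.0197,-0.003,0,0,-0.0168,-0.0108,0,0,-0.011,-0.0167,0,0])

```text
clock: 29.15
tool_pos: [595.4, 36.1, 267.3]
eef_rot: [-3.14, -0.004, -0.007]
wrist_force: [9.7, 0.1, -4.8]
opening: 0.212
finger_force: 45.0
```

>>> move_arm(motion=[-0.0032,-0.0197,0,0,0.0051,-0.0193,0,0,0.0125,-0.0156,0,0,0.0177,-0.0092,0,0,0.0199,-0.0011,0,0])

```text
clock: 29.65
tool_pos: [645.3, -30.7, 267.3]
eef_rot: [-3.141, 0.001, 0.007]
wrist_force: [-3.9, 3.4, 2.0]
opening: 0.211
finger_force: 45.0
```

>>> move_arm(motion=[0.0187,0.0071,0,0,0.0142,0.014,0,0,0.0073,0.0186,0,0,-0.0009,0.0199,0,0,-0.009,0.0178,0,0])

```text
clock: 30.15
tool_pos: [677.3, 47.6, 267.2]
eef_rot: [3.14, 0.001, 0.001]
wrist_force: [-4.3, -7.6, 3.4]
opening: 0.212
finger_force: 45.0
```

>>> move_arm(motion=[-0.0154,0.0126,0,0,-0.0193,0.0053,0,0,-0.0197,-0.003,0,0,-0.0168,-0.0108,0,0,-0.011,-0.0167,0,0])

```text
clock: 30.65
tool_pos: [595.5, 36.4, 267.3]
eef_rot: [-3.139, -0.004, -0.009]
wrist_force: [10.7, -0.9, -4.5]
opening: 0.21
finger_force: 45.0
```

>>> move_arm(motion=[0,0,0,0,0,0,0,0,0,0,0,0])

```text
clock: 30.95
tool_pos: [595.1, 34.9, 267.3]
eef_rot: [3.142, 0.002, 0.003]
wrist_force: [2.5, -3.3, -1.6]
opening: 0.209
finger_force: 45.0
```

>>> move_arm(motion=[0,0,0,0,0,0,0,0,0,0,0,0,0,0,0,0,0,0,0.02,0], jaw=1)

```text
clock: 31.45
tool_pos: [593.6, 34.4, 284.7]
eef_rot: [-3.141, -0.001, 0.011]
wrist_force: [-0.5, 0.4, -0.8]
opening: 0.619
finger_force: 0.0
```

>>> move_arm(motion=[0,0,0.035,0,-0.02,-0.01,0,0,-0.03,-0.03,0,0,-0.03,-0.03,0,0,-0.03,-0.03,0,0])

```text
clock: 31.95
tool_pos: [483.8, -66.4, 322.2]
eef_rot: [-3.141, -0.002, 0.0]
wrist_force: [-0.2, -1.5, 0.2]
opening: 0.998
finger_force: 0.0
```

>>> move_arm(motion=[-0.03,-0.02,-0.03,0,-0.01,-0.01,-0.03,0,0,0,-0.02,0,0,0,0,0,0,0,0,0])

```text
clock: 32.45
tool_pos: [445.6, -95.8, 242.9]
eef_rot: [-3.141, -0.001, -0.001]
wrist_force: [0.4, 0.1, 0.9]
opening: 1.002
finger_force: 0.0
```

Run:
```python
from h import *
st()
p,im,d=snap('wrist','w5.png');P=cloud(p,d)
blobs(P,d,im,87,103,(500,600),(-130,-60),40)
blobs(P,d,im,262,295,(500,750),(-150,200),40)
p,im,d=snap('scene','s3.png')
cv2.imwrite('pics/s3c.png',cv2.resize(cv2.cvtColor(im,cv2.COLOR_RGB2BGR)[100:250,180:350],(680,600),interpolation=cv2.INTER_CUBIC))
```

```text
t 32.45 tcp [445.6 -95.8 242.9] yaw 0.02 open 1.002 ff 0.0 F [0.4 0.1 0.9]
blob 632 px [ 75. 258.] circ [545.9 -96. ] 12.9 mean [545.9 -96.   94.6] zmed 94.7 ptp [25. 25.  9.] hsv [103.  13.  48.]
```

View pics/s3c.png

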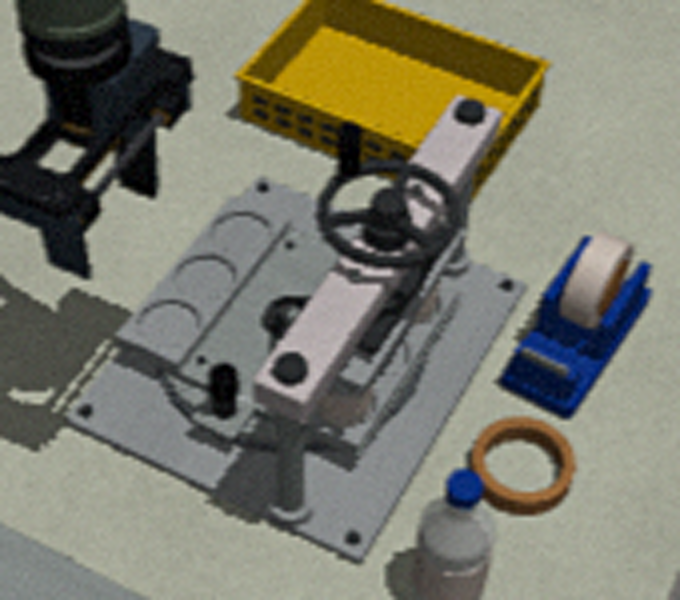

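>>> move_arm(motion=[0.03,0,0,0,0.03,0,0,0,0.03,0,-0.01,0,0.0105,0,-0.03,0,0,0,-0.03,0])

```text
clock: 33.05
tool_pos: [549.1, -95.7, 172.9]
eef_rot: [3.141, 0.002, 0.008]
wrist_force: [0.5, 0.3, 0.1]
opening: 0.997
finger_force: 0.0
```

>>> move_arm(motion=[0,0,-0.03,0,0,0,-0.03,0,0,0,-0.0175,0,0,0,-0.01,0,0,0,0,0])

```text
clock: 33.55
tool_pos: [545.9, -95.6, 84.3]
eef_rot: [-3.141, -0.001, 0.002]
wrist_force: [0.2, -0.6, -0.1]
opening: 0.998
finger_force: 0.0
```

>>> move_arm(motion=[0.0005,0,0.001,0,0,0,0,0,0,0,0,0,0,0,0,0,0,0,0,0], jaw=-1, newtons=45)

```text
clock: 34.05
tool_pos: [546.3, -95.9, 86.2]
eef_rot: [3.141, 0.0, 0.001]
wrist_force: [-0.3, 0.5, -0.5]
opening: 0.592
finger_force: 0.0
```

>>> move_arm(motion=[0,0,0,0,0,0,0,0,0,0,0,0,0,0,0,0,0,0,0,0])

```text
clock: 34.55
tool_pos: [546.1, -95.6, 85.7]
eef_rot: [-3.141, -0.0, 0.0]
wrist_force: [0.5, 1.6, -0.6]
opening: 0.274
finger_force: 45.0
```

>>> move_arm(motion=[0,0,0.004,0,0,0,0.005,0,0,0,0.004,0,0,0,0,0,0,0,0,0])

```text
clock: 35.05
tool_pos: [545.4, -95.6, 98.3]
eef_rot: [-3.141, -0.0, 0.003]
wrist_force: [-0.4, 1.1, -9.5]
opening: 0.271
finger_force: 45.0
```

>>> move_arm(motion=[-0.0235,0.0031,0,0,-0.0227,0.008,0,0,-0.0205,0.0126,0,0,-0.0174,0.0166,0,0,-0.0136,0.0198,0,0])

```text
clock: 35.55
tool_pos: [448.9, -36.2, 99.2]
eef_rot: [3.14, -0.0, 0.005]
wrist_force: [4.2, -0.2, -10.5]
opening: 0.277
finger_force: 45.0
```

>>> move_arm(motion=[-0.0092,0.0222,0,0,-0.0044,0.0236,0,0,0.0006,0.024,0,0,0.0056,0.0234,0,0,0.0103,0.0217,0,0])

```text
clock: 36.05
tool_pos: [451.0, 78.8, 98.9]
eef_rot: [3.139, 0.003, 0.0]
wrist_force: [2.9, -6.4, -10.7]
opening: 0.277
finger_force: 45.0
```

>>> move_arm(motion=[0.0146,0.0191,0,0,0.0183,0.0156,0,0,0.0211,0.0115,0,0,0.0231,0.0068,0,0,0.0205,0.0017,0,0])

```text
clock: 36.55
tool_pos: [548.2, 134.3, 97.9]
eef_rot: [3.141, 0.002, -0.006]
wrist_force: [-2.0, 0.2, -9.2]
opening: 0.274
finger_force: 45.0
```

>>> move_arm(motion=[0.0035,0.0002,0,0,0,0,0,0])

```text
clock: 36.75
tool_pos: [553.1, 134.2, 98.4]
eef_rot: [-3.141, 0.0, -0.001]
wrist_force: [0.9, 2.7, -10.1]
opening: 0.272
finger_force: 45.0
```

>>> move_arm(motion=[0,0,-0.004,0,0,0,-0.003,0,0,0,-0.003,0,0,0,0,0])

```text
clock: 37.15
tool_pos: [551.8, 134.2, 88.7]
eef_rot: [-3.141, -0.0, 0.001]
wrist_force: [-0.6, 2.7, -7.2]
opening: 0.278
finger_force: 45.0
```

>>> move_arm(motion=[0,0,-0.0022,0,0,0,0,0])

```text
clock: 37.35
tool_pos: [551.9, 134.1, 86.5]
eef_rot: [-3.141, -0.0, 0.001]
wrist_force: [-1.3, 2.8, -6.7]
opening: 0.276
finger_force: 45.0
```

>>> move_arm(motion=[0,0,-0.0006,0,0,0,0,0,0,0,0,0,0,0,0,0], jaw=1)

```text
clock: 37.75
tool_pos: [553.0, 133.8, 86.7]
eef_rot: [3.141, 0.001, 0.003]
wrist_force: [-0.9, -0.0, 0.8]
opening: 0.595
finger_force: 0.0
```

>>> move_arm(motion=[0,0,0.02,0,0,0,0.035,0,-0.01,-0.01,0.04,0,-0.03,-0.03,0.03,0,-0.03,-0.03,0,0])

```text
clock: 38.25
tool_pos: [485.9, 64.9, 214.3]
eef_rot: [-3.141, -0.003, -0.016]
wrist_force: [0.8, -0.2, -0.1]
opening: 0.997
finger_force: 0.0
```

>>> move_arm(motion=[-0.035,-0.03,0,0,-0.035,-0.01,0,0,-0.01,0,0,0,0,0,0,0,0,0,0,0])

```text
clock: 38.75
tool_pos: [404.9, 25.4, 210.4]
eef_rot: [3.142, 0.001, 0.004]
wrist_force: [0.6, 0.2, -0.1]
opening: 1.0
finger_force: 0.0
```

Run:
```python
from h import *
st()
p,im,d=snap('wrist','w6.png');P=cloud(p,d)
blobs(P,d,im,86,115,(400,600),(-120,170),60)
p,im,d=snap('top');P=cloud(p,d)
q=(cv2.cvtColor(im,cv2.COLOR_RGB2HSV)[...,1]>150)&(P[...,0]<700)&(P[...,1]>200)
r=P[q]
for lo,hi in((45,75),(-10,20)): print(cv2.minAreaRect(r[(r[:,2]>lo)&(r[:,2]<hi)][:,:2].astype(np.float32)))
```

```text
t 38.75 tcp [404.9  25.4 210.4] yaw 0.04 open 1.0 ff 0.0 F [ 0.6  0.2 -0.1]
blob 861 px [ 13. 122.] circ [551.1 133.3] 12.9 mean [549. 132.  94.] zmed 94.5 ptp [20. 25. 11.] hsv [107.  22.  34.]
blob 3037 px [128. 187.] circ [460.2  84.2] 25.4 mean [460.9  83.4 105.5] zmed 105.7 ptp [50. 50. 22.] hsv [ 60.   5. 201.]
blob 3071 px [129. 343.] circ [459.6 -45.3] 25.5 mean [460.5 -44.4 105.4] zmed 105.8 ptp [50. 50. 23.] hsv [ 60.   5. 197.]
((249.57586669921875, 465.38006591796875), (266.7037048339844, 846.9804077148438), 65.73893737792969)
((277.0146484375, 510.8332214355469), (286.92230224609375, 842.5463256835938), 54.76114273071289)
```

View pics/w6.png

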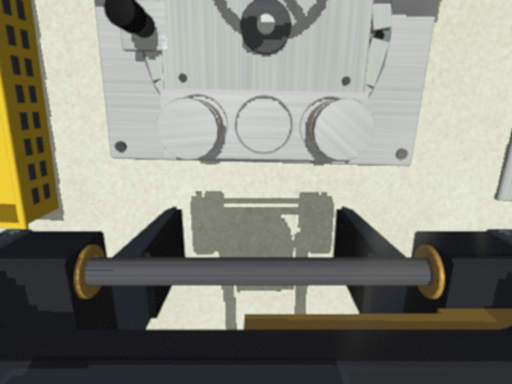

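>>> move_arm(motion=[0.028,0.03,0,0,0.028,0.029,-0.01,0,0,0,-0.03,0,0,0,-0.03,0,0,0,-0.03,0])

```text
clock: 39.35
tool_pos: [460.9, 85.1, 108.3]
eef_rot: [3.142, 0.003, 0.001]
wrist_force: [0.1, 0.6, 0.5]
opening: 0.996
finger_force: 0.0
```

>>> move_arm(motion=[0,0,-0.018,0,0,0,-0.008,0,0,0,0,0])

```text
clock: 39.65
tool_pos: [459.7, 84.4, 82.7]
eef_rot: [3.141, 0.001, -0.004]
wrist_force: [0.2, 0.5, -0.5]
opening: 1.003
finger_force: 0.0
```

>>> move_arm(motion=[0,0,0,0,0,0,0,0,0,0,0,0,0,0,0,0,0,0,0,0], jaw=-1, newtons=25)

```text
clock: 40.15
tool_pos: [459.7, 84.2, 84.3]
eef_rot: [-3.142, -0.001, -0.001]
wrist_force: [-1.0, 0.9, 0.1]
opening: 0.594
finger_force: 0.0
```

>>> move_arm(motion=[0,0,0,0,0,0,0,0,0,0,0,0])

```text
clock: 40.45
tool_pos: [459.7, 84.2, 84.2]
eef_rot: [3.142, 0.0, 0.001]
wrist_force: [-1.3, -0.0, 3.8]
opening: 0.543
finger_force: 25.0
```

>>> move_arm(motion=[0,0,0.01,0,0,0,0.02,0,0,0,0.03,0,0,0,0.03,0,0,0,0.01,0])

```text
clock: 40.95
tool_pos: [461.1, 84.4, 186.9]
eef_rot: [-3.141, -0.0, -0.009]
wrist_force: [1.0, 0.7, -0.6]
opening: 0.546
finger_force: 25.0
```

>>> move_arm(motion=[0,0.034,0,0,0,0.034,0,0,0.005,0.034,0,0,0.01,0.034,0,0,0.015,0.034,0,0])

```text
clock: 41.45
tool_pos: [488.7, 255.2, 183.0]
eef_rot: [3.14, 0.001, -0.003]
wrist_force: [0.6, -0.9, -1.2]
opening: 0.541
finger_force: 25.0
```

>>> move_arm(motion=[0.015,0.034,0,0,0.015,0.034,0,0,0.015,0.034,0,0,0,0,0,0,0,0,0,0])

```text
clock: 41.95
tool_pos: [533.9, 356.1, 182.2]
eef_rot: [3.139, 0.002, -0.004]
wrist_force: [0.1, -0.0, -1.9]
opening: 0.544
finger_force: 25.0
```

Run:
```python
from h import *
st()
p,im,d=snap('wrist','w7.png');P=cloud(p,d)
h=cv2.cvtColor(im,cv2.COLOR_RGB2HSV); Y=(h[...,1]>150)&(h[...,0]>18)&(h[...,0]<35)&(d>0)&(P[...,0]>300)
r=P[Y]; q=r[(r[:,2]>54)&(r[:,2]<66)]; print('rim x',np.percentile(q[:,0],[0.5,99.5]),'y',np.percentile(q[:,1],[.5,99.5]))
f=r[(r[:,2]>-3)&(r[:,2]<12)]; print('floor',len(f),np.median(f[:,2]),np.percentile(f,[1,99],axis=0))
```

```text
t 41.95 tcp [533.9 356.1 182.2] yaw 0.08 open 0.544 ff 24.999819695949554 F [ 0.1 -0.  -1.9]
rim x [480.86876985 634.96911316] y [260.67166687 447.67011418]
floor 20254 4.853665395831001 [[364.86385358 268.35676396   3.14844084]
 [625.92455073 441.59629962  10.16262677]]
```

View pics/w7.png

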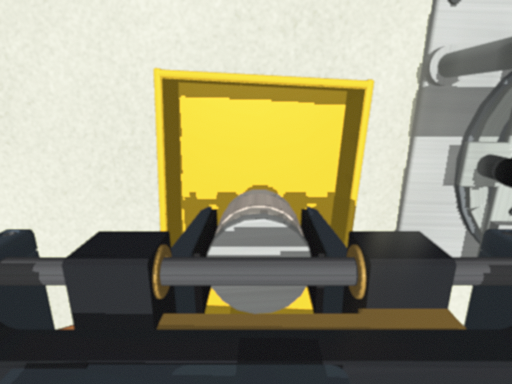

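The held tub is over the basket, which shows at cols 155–370. Lowering it now.

>>> move_arm(motion=[0,0,-0.03,0,0,0,-0.03,0,0,0,-0.03,0,0,0,-0.025,0,0,0,-0.012,0])

```text
clock: 42.5
tool_pos: [532.8, 353.8, 54.6]
eef_rot: [3.139, -0.001, -0.007]
wrist_force: [0.1, 0.1, -0.5]
opening: 0.542
finger_force: 25.0
```

>>> move_arm(motion=[0,0,-0.005,0,0,0,-0.004,0,0,0,-0.003,0,0,0,0,0,0,0,0,0])

```text
clock: 43.0
tool_pos: [534.9, 356.4, 45.7]
eef_rot: [-3.141, -0.001, -0.002]
wrist_force: [0.8, 1.0, -1.0]
opening: 0.545
finger_force: 25.0
```

>>> move_arm(motion=[0,0,-0.002,0,0,0,-0.002,0,0,0,0,0,0,0,0,0])

```text
clock: 43.4
tool_pos: [534.7, 356.3, 41.2]
eef_rot: [-3.141, -0.001, -0.001]
wrist_force: [0.2, -0.7, 2.7]
opening: 0.545
finger_force: 25.0
```

>>> move_arm(motion=[0,0,0,0,0,0,0,0,0,0,0,0,0,0,0,0,0,0,0.02,0], jaw=1)

```text
clock: 43.9
tool_pos: [532.8, 355.0, 58.4]
eef_rot: [3.138, 0.001, -0.008]
wrist_force: [0.0, -0.8, 0.4]
opening: 0.953
finger_force: 0.0
```

>>> move_arm(motion=[0,0,0.03,0,0,0,0.035,0,0,0,0.04,0,-0.02,-0.02,0.03,0,-0.03,-0.035,0.02,0])

```text
clock: 44.4
tool_pos: [486.1, 302.6, 218.0]
eef_rot: [-3.139, -0.002, -0.007]
wrist_force: [-1.1, -0.8, 0.9]
opening: 0.997
finger_force: 0.0
```

>>> move_arm(motion=[-0.02,-0.04,0,0,-0.02,-0.04,0,0,-0.02,-0.04,0,0,-0.01,-0.04,0,0,0,-0.04,0,0])

```text
clock: 44.9
tool_pos: [412.9, 100.0, 216.0]
eef_rot: [3.141, 0.002, -0.0]
wrist_force: [0.5, 0.2, 0.8]
opening: 1.003
finger_force: 0.0
```

>>> move_arm(motion=[0,-0.04,0,0,0,-0.04,0,0,0,-0.04,0,0,0,-0.02,0,0,0,0,0,0])

```text
clock: 45.4
tool_pos: [414.6, -40.7, 215.9]
eef_rot: [3.141, -0.006, 0.001]
wrist_force: [0.1, 0.2, 0.6]
opening: 1.0
finger_force: 0.0
```

Run:
```python
from h import *
st()
p,im,d=snap('wrist');P=cloud(p,d)
blobs(P,d,im,86,115,(400,600),(-120,170),60)
p,im,d=snap('top');P=cloud(p,d)
blobs(P,d,im,52,80,(480,600),(290,420),60)
```

```text
t 45.4 tcp [414.6 -40.7 215.9] yaw -0.21 open 1.0 ff 0.0 F [0.1 0.2 0.6]
blob 1030 px [26. 44.] circ [551.9 133. ] 13.3 mean [551.1 131.4  93.7] zmed 94.3 ptp [25. 26. 11.] hsv [100.  26.  33.]
blob 2764 px [140. 263.] circ [459.6 -45.5] 25.4 mean [460.2 -45.5 105.8] zmed 105.8 ptp [50. 50. 11.] hsv [ 61.   4. 201.]
blob 165 px [208. 125.] circ [535.  356.7] 25.3 mean [534.6 356.2  61.6] zmed 61.5 ptp [46. 50. 17.] hsv [ 78.  15. 118.]
```

Tub standing in the basket, lid at z 61.5. Now the second one.

>>> move_arm(motion=[0.025,-0.002,0,0.2,0.02,-0.0025,-0.012,0,0,0,-0.03,0,0,0,-0.03,0,0,0,-0.03,0])

```text
clock: 46.0
tool_pos: [460.0, -41.6, 112.8]
eef_rot: [-3.141, -0.009, -0.001]
wrist_force: [0.2, -0.5, 0.8]
opening: 0.999
finger_force: 0.0
```

>>> move_arm(motion=[0,0,-0.02,0,0,0,-0.0095,0,0,0,0,0])

```text
clock: 46.3
tool_pos: [459.1, -42.1, 83.4]
eef_rot: [-3.141, -0.008, 0.004]
wrist_force: [-1.0, -0.4, 0.9]
opening: 0.996
finger_force: 0.0
```

>>> move_arm(motion=[0,0,0,0,0,0,0,0,0,0,0,0,0,0,0,0,0,0,0,0], jaw=-1, newtons=25)

```text
clock: 46.8
tool_pos: [459.9, -43.3, 84.6]
eef_rot: [3.141, 0.006, 0.001]
wrist_force: [0.6, -0.1, -0.4]
opening: 0.594
finger_force: 0.0
```

>>> move_arm(motion=[0,0,0,0,0,0,0,0,0,0,0,0])

```text
clock: 47.1
tool_pos: [459.9, -43.4, 84.6]
eef_rot: [3.141, 0.006, 0.001]
wrist_force: [-1.0, -1.3, 3.8]
opening: 0.547
finger_force: 25.0
```

>>> move_arm(motion=[0,0,0.01,0,0,0,0.02,0,0,0,0.03,0,0,0,0.03,0,0,0,0.01,0])

```text
clock: 47.6
tool_pos: [461.2, -43.2, 187.2]
eef_rot: [3.141, 0.006, 0.009]
wrist_force: [1.2, 0.2, -1.3]
opening: 0.541
finger_force: 25.0
```

>>> move_arm(motion=[0,0.03,0,0,-0.005,0.038,0,0,-0.005,0.038,0,0,-0.005,0.038,0,0,-0.005,0.038,0,0])

```text
clock: 48.1
tool_pos: [438.7, 140.1, 183.5]
eef_rot: [3.141, 0.005, -0.002]
wrist_force: [-0.4, -0.6, -1.3]
opening: 0.548
finger_force: 25.0
```

>>> move_arm(motion=[-0.005,0.038,0,0,0,0.038,0,0,0,0.038,0,0,0,0.038,0,0,0,0.038,0,0])

```text
clock: 48.6
tool_pos: [433.9, 330.2, 183.3]
eef_rot: [3.14, 0.007, -0.002]
wrist_force: [0.5, -0.3, -1.6]
opening: 0.542
finger_force: 25.0
```

>>> move_arm(motion=[0,0.029,0,0,0,0,0,0,0,0,0,0])

```text
clock: 48.9
tool_pos: [433.9, 357.6, 183.0]
eef_rot: [3.139, 0.008, -0.003]
wrist_force: [-1.0, -0.6, -1.8]
opening: 0.543
finger_force: 25.0
```

Run:
```python
from h import *
p,im,d=snap('scene');P=cloud(p,d)
blobs(P,d,im,52,80,(370,620),(275,435),60)
p,im,d=snap('wrist');P=cloud(p,d)
blobs(P,d,im,52,80,(370,620),(275,435),60)
```

```text
blob 96 px [120. 286.] circ [538.8 354.7] 27.4 mean [538.4 352.6  60.7] zmed 61.1 ptp [49. 55. 14.] hsv [ 83.  24. 121.]
blob 3048 px [ 70. 259.] circ [535.2 355.6] 25.4 mean [535.6 355.9  62.9] zmed 62.9 ptp [49. 50.  5.] hsv [ 62.   5. 229.]
blob 169 px [219. 342.] circ [404.9 275.5] 22.9 mean [401.7 275.9  57.9] zmed 58.4 ptp [46.  2. 10.] hsv [ 23. 196. 118.]
```

>>> move_arm(motion=[0,0,-0.03,0,0,0,-0.03,0,0,0,-0.03,0,0,0,-0.025,0,0,0,-0.012,0])

```text
clock: 49.5
tool_pos: [433.6, 355.6, 55.2]
eef_rot: [3.139, 0.004, -0.005]
wrist_force: [0.4, -0.5, -0.5]
opening: 0.545
finger_force: 25.0
```

>>> move_arm(motion=[0,0,-0.005,0,0,0,-0.005,0,0,0,-0.003,0,0,0,0,0,0,0,0,0])

```text
clock: 50.0
tool_pos: [435.0, 358.1, 44.9]
eef_rot: [-3.141, -0.006, -0.002]
wrist_force: [-0.1, -0.0, -0.4]
opening: 0.546
finger_force: 25.0
```

>>> move_arm(motion=[0,0,-0.0017,0,0,0,-0.0015,0,0,0,0,0,0,0,0,0])

```text
clock: 50.4
tool_pos: [434.9, 358.1, 41.6]
eef_rot: [-3.141, -0.006, -0.001]
wrist_force: [-0.5, -0.8, 4.1]
opening: 0.547
finger_force: 25.0
```

>>> move_arm(motion=[0,0,0,0,0,0,0,0,0,0,0,0,0,0,0,0,0,0,0.02,0], jaw=1)

```text
clock: 50.9
tool_pos: [433.1, 356.6, 58.9]
eef_rot: [3.138, 0.006, -0.008]
wrist_force: [-0.0, -0.4, 0.3]
opening: 0.953
finger_force: 0.0
```

>>> move_arm(motion=[0,0,0.03,0,0,0,0.035,0,0,0,0.04,0,-0.01,-0.02,0.03,0,-0.01,-0.035,0.02,0])

```text
clock: 51.4
tool_pos: [415.5, 304.1, 218.4]
eef_rot: [-3.139, -0.009, -0.006]
wrist_force: [0.1, -0.1, 0.3]
opening: 0.996
finger_force: 0.0
```

>>> move_arm(motion=[-0.02,-0.04,0,0,-0.01,-0.04,0,0,0,-0.04,0,0,0,-0.03,0,0,0,0,0,0])

```text
clock: 51.9
tool_pos: [384.0, 150.1, 216.1]
eef_rot: [3.14, 0.0, -0.0]
wrist_force: [0.6, 0.9, 0.0]
opening: 0.999
finger_force: 0.0
```

Run:
```python
from h import *
st()
p,im,d=snap('wrist');P=cloud(p,d)
blobs(P,d,im,86,103,(500,600),(90,170),60)
p,im,d=snap('top','t9.png');P=cloud(p,d)
blobs(P,d,im,50,80,(380,600),(290,420),60)
blobs(P,d,im,86,103,(500,600),(90,170),20)
blobs(P,d,im,262,295,(500,750),(-150,200),20)
cv2.imwrite('pics/t9b.png',cv2.resize(cv2.cvtColor(im,cv2.COLOR_RGB2BGR)[110:300,90:410],(800,475),interpolation=cv2.INTER_CUBIC))
```

```text
t 51.9 tcp [384.  150.1 216.1] yaw 0.01 open 0.999 ff 0.0 F [0.6 0.9 0. ]
blob 165 px [209. 125.] circ [534.4 356. ] 25.2 mean [534.4 355.9  62.1] zmed 62.4 ptp [46. 49. 18.] hsv [ 78.  15. 119.]
blob 166 px [237. 124.] circ [434.3 358.4] 25.8 mean [434.5 357.3  61.9] zmed 61.9 ptp [50. 48. 18.] hsv [ 78.  14. 118.]
blob 41 px [204. 186.] circ [551.6 135.1] 12.9 mean [551.7 134.4  93.3] zmed 93.5 ptp [21. 25. 13.] hsv [87. 35. 38.]
blob 41 px [188. 207.] circ [594.9  35.4] 9.9 mean [594.4  34.3 283.7] zmed 284.9 ptp [18. 17. 27.] hsv [85. 51. 19.]
```

View pics/t9b.png

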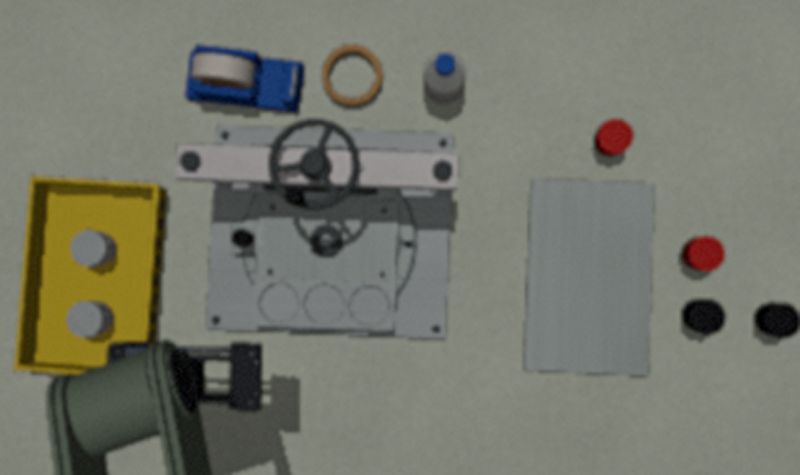

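The final view shows both tubs upright in the basket, at crop px (92,248) and (90,319). The knob is home at (242,238), the crank is at its start position and the bystanders are untouched.

```bash
python3 -c "
from rig import manip
print(manip.job_done())"
```

```text
the job is handed in; nothing more can be done
None
```

I handed the job in at about 52 s: both tubs (only two were present) were pressed and stand upright in the basket, with the platen up, the turntable and plunger home, and the bystanders untouched. I had no reading of the platen's force on the lids, only the handwheel held at about 9.56 rad for over a second, and no verdict came back.

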